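Lift a pressed shell out of the forming block with a spatula

ROBOT

A 6-joint arm with a two-finger parallel gripper is mounted at the origin on the work surface. World frame = base frame: x ahead of the robot, y to its left, z up, the work surface at z = 0. Lengths are in mm, angles in rad, forces in N, time in s.
With the tool pointing down it reaches from about 250 to 775 mm from the base axis. Payload 4 kg.
Tool frame: the origin (TCP) lies on the centre line of the jaws, within the pads' length; the fingertips stand 14 mm ahead of it and the grasp point (between the pads) lies 5 mm behind it; z points along the fingers, x is the direction in which the jaws open and shut, and the axes are right-handed (so a half turn about z gives the same grasp; the last joint's range is limited). The gripper opens to 85 mm and grips with 20 to 120 N. Pads are 22 mm wide; open, the fingers measure 114 mm over their backs; the gripper's body (76 mm by 85 mm) begins 54 mm behind the grasp point. The pads swing forward as they close: fully open they stand 13 mm farther back than shut.
Start: joints at [1.064, 0.087, 1.371, -0, 1.684, -0.103], TCP at [216.113, 505.778, 245.341] pointing down, gripper open.
Joint ranges: [-3.1, 3.1], [-0.76, 2.03], [0.27, 2.55], [-1.08, 4.22], [0.17, 2.65], [-2.57, 2.57]. Speed limits (rad/s): [2.79, 2.79, 3.14, 3.14, 3.14, 3.14].

INTERFACE

Orientations are given as a rotation vector (axis times angle).
In Python, from workcell import ctrl, vision gives the robot as it stands.
- The arm moves only by the shell command python3 -m jog 'ROWS' [OPENING]. ROWS is a JSON object of lists of equal length, an entry for each row: "xyz": the shift along the world's x, y, z in m, a list of three; "yaw": the turn about the world's z in degrees. A call has 1 to 5 rows; each row shifts and turns the commanded pose from where the row before left it; what a row does not reach is not made up. A row lasts 1/8 s, in which the tool goes at most 62.5 mm and 10.7 degrees, less where a joint would pass 70% of its speed; a pose out of reach is approached as far as the arm can. A call with a gripper value outside its range is refused whole. OPENING is the finger opening in m, from 0 to 0.0854, set as the call begins (- or left out, the last holds). The fingers move at their own pace and stop on an object; the grip force is fixed at half the most. Time passes only in rows, so rows that do not move let the fingers close. It gives the time, the measured TCP pose, the force and the opening at its end, in the units of the state.
- ctrl.state(): the state, without advancing time (a new reading comes with each control period).
- vision.camera(name): name is "scene" or "top" or "wrist"; returns a dict with "frame" (480x640x3 uint8, red, green, blue), "vertical_fov" (degrees; the focal length in pixels is half the picture's height over the tangent of half this angle, whatever the lens; pixels are square), "cx", "cy" (the principal point, pixels), "rvec" (rotation vector, rad) and "tvec" (3), from world to camera coordinates, as OpenCV has them. Camera axes: x right, y down, z forward; pixel columns grow to the right and rows downward; lengths in mm; the calibration is good to about 2 mm. A picture is of the moment at which its call begins. There is no depth.
- ctrl.sign_off(): hands the job in, once; it reports no verdict.
The state is a dict: "t": time; "joint_pos": joint angles; "dq": joint speeds; "effort": joint torques, N m; "tool_pos": TCP position; "tcp_rot": TCP orientation; "contact_force": force on the tool from outside, world axes, zero at the start; "moment": the same for the moment, N m; "width": opening from 0.0 (shut) to 1.0 (fully open).
Only numpy, scipy, OpenCV 4.12 (cv2) and the standard library are available. Lean on these libraries where they do the work, as an engineer would, in place of code of your own. Each camera call takes 0.05 s, during which the arm holds its last target.

TASK

Pick up the cranked spatula, slide its blade under the red-brown fibreboard shell lying in the sloping forming block (do not dig the blade hard into the wood), and lift the shell out on the blade without touching it with the gripper. Set it down gently, right way up and centred on the two bars of the drying stand, its shorter sides running along the bars, then lay the spatula back on its cradle as you found it. Leave the bottle, the jar and the hammer where they are.

Things in the scene. Friction and masses are not known exactly. Their poses are not given: they have to be found in the camera images.
- block: Fixed wooden forming block. Origin on the bench under the middle of its cavity; x level, towards its high side (away from the robot), y left, z up. The cavity floor climbs 28 degrees towards +x and passes 150 mm above the origin. Rims 13 mm high, 14 mm thick: both sides (inner faces y = +-72 mm), the high end, and at the low end two stubs with an open gap of 76 mm between them.
- block_floor (a point): Middle of the sloping cavity floor, 150 mm above the block's origin. Measured along the slope from here the floor slab (172 mm wide) ends 77 mm downhill at the open low end, the low stubs span 63 to 77 mm downhill, and the inner face of the high rim is 63 mm uphill. Nothing stands in front of the low end.
- shell: Red-brown tray, 118 mm long (x), 136 wide (y), 4 thick, about 110 g. Origin: centre of the underside of its flat bottom (92 x 110 mm), z normal to it, up. Around it four rims flare up at 20 degrees, their outer lower edge 4.8 mm above the bottom's plane. It starts in the cavity, lying on the sloping floor, x uphill, within a few mm of the middle.
- spatula: Cranked spatula, 160 g. Origin: middle of its blue handle; x towards the blade, z up as it lies on the cradle. Handle 110 mm long (x), 22 wide (y), 24 high. The flat steel blade is parallel to the handle, 52 mm wide, 2.5 thick, from x = 80 to 195 mm (front edge), underside at z = -45 mm. A sloping neck 20 mm wide joins them at x = 52 to 84 mm.
- cradle: Fixed wooden rest of the spatula. Origin on the bench, x towards the blade. Base board 8 mm thick, 72 wide, x = -75 to 215 mm: the blade lies on it; the handle's tail lies on a post 41 mm high (x = -54 to -36 mm) between two lips 10 mm high, 52 mm apart. The spatula's origin then is 53 mm above the cradle's, within some mm of it.
- stand: Fixed drying stand. Origin on the bench under its centre, x along its bars, z up. Two level aluminium bars 140 mm long (x), 14 wide, centred at y = +-45 mm, tops 85 mm above the bench. The 76 mm gap between them is open above and at both ends, down to a base board 12 mm thick.
- dye: Bystander: amber bottle, 60 mm diameter, 130 mm tall, origin at the centre of its base.
- wax: Bystander: low white jar with a brass lid, 70 mm diameter, 60 mm tall, origin at the centre of its base.
- mallet: Bystander: a hammer lying on the bench, about 250 mm long.
Things that resemble listed ones, but are neither listed nor needed, are in the scene too. What is shaped like the stand but purple is not meant.

How it is judged:
By the outcome, as a careful person would: the job done as asked, in the order asked, and still so for the second after the job is handed in, with the robot touching nothing.
It also fails if it takes over 64 s, if anything falls off the work surface, if the arm or the gripper's body presses on something with over 40 N, if the wrist force passes 120 N, or if a joint passes its speed limit or range.

## Working session

There is one attempt and no reset: what is moved stays moved. The work goes in short steps, Python scripts to look and compute and a shell command to move; the robot and the scene stay as the last step left them, time stands still between calls to the robot, and variables do not carry over. Pictures are saved under pics/ and viewed, and the job is handed in when it is done.

```bash
ls -R . | head -30; mkdir -p pics; cat > h.py <<'E'
import numpy as np, cv2
from workcell import ctrl, vision
def cam(n):
    c=vision.camera(n); f=c["frame"]; np.savez(f"pics/{n}.npz",**c); return c
def K(c):
    f=240/np.tan(np.radians(float(c["vertical_fov"]))/2)
    return np.array([[f,0,float(c["cx"])],[0,f,float(c["cy"])],[0,0,1]])
def proj(c,P):
    return cv2.projectPoints(np.asarray(P,float).reshape(-1,1,3),np.asarray(c["rvec"],float),np.asarray(c["tvec"],float),K(c),None)[0].reshape(-1,2)
def ray(c,u,v,z):
    R=cv2.Rodrigues(np.asarray(c["rvec"],float))[0]; t=np.asarray(c["tvec"],float).ravel()
    d=R.T@np.linalg.inv(K(c))@[u,v,1]; o=-R.T@t
    return o+d*(z-o[2])/d[2]
def save(c,name,im=None):
    cv2.imwrite("pics/"+name,cv2.cvtColor(c["frame"] if im is None else im,cv2.COLOR_RGB2BGR))
E
python3 - <<'E'
from h import *
s=ctrl.state();print(s)
for n in ["scene","top","wrist"]:
    c=cam(n);save(c,n+"0.png");print(n,c["vertical_fov"],c["cx"],c["cy"],c["rvec"],c["tvec"])
E
```

```text
.:
pics

./pics:
{'t': 0.0, 'joint_pos': array([ 1.06389920e+00,  8.79890205e-02,  1.37230456e+00,  1.71344570e-05,
        1.68359294e+00, -1.03115916e-01]), 'dq': array([ 0.00249486,  0.00029399, -0.00157085, -0.00038295,  0.00091671,
       -0.00129834]), 'effort': array([ 6.71408015e-04, -3.51857793e+01, -3.13272357e+01, -1.16707783e-04,
        1.08744131e-02, -9.58092699e-06]), 'tool_pos': array([215.86863523, 505.34762055, 244.09497973]), 'tcp_rot': array([ 2.62089485,  1.73030049, -0.00320665]), 'contact_force': array([-1.35429727,  0.46511715, -0.2853243 ]), 'moment': array([-0.02793522, -0.01863838,  0.03521993]), 'width': 0.9992072446948898}
scene 53.62128328594641 327.01354445533326 239.61226830938037 [ 0.94379703  2.35186925 -1.23029565] [ 453.2516416   -76.83807141 1587.90627021]
top 42.7824841436121 321.1437183892701 243.40530530823858 [ 2.1486108  -2.12108242  0.17306743] [ -88.6737021   540.08328965 1691.98338895]
wrist 64.4485270491807 328.47863369977955 233.89034605944238 [-2.38647727 -1.57796109 -0.25220122] [-548.58764582  -40.43441677  379.90569818]
```

View pics/top0.png

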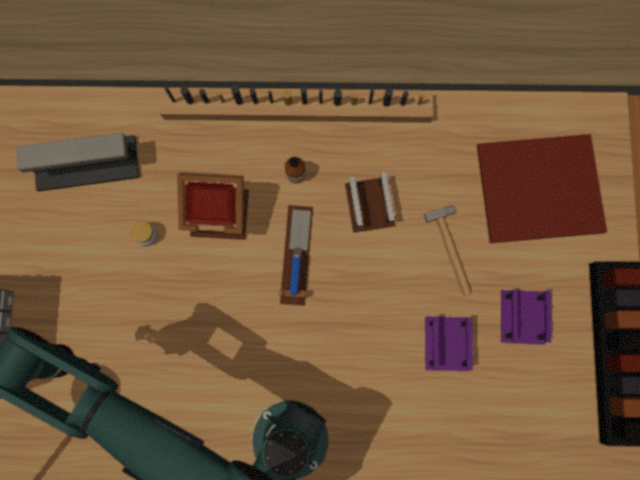

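View pics/scene0.png

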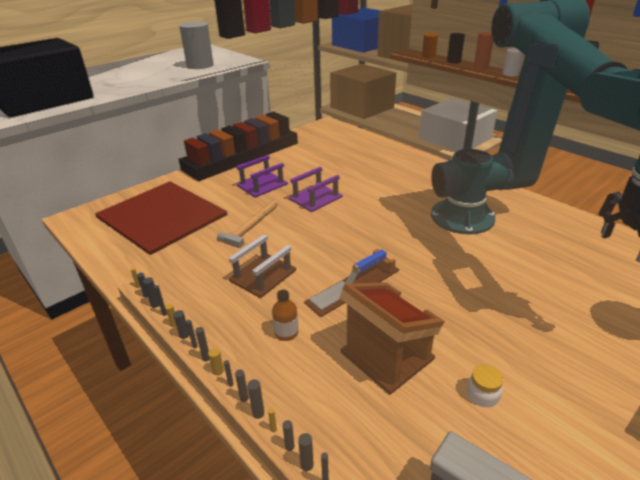

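View pics/wrist0.png

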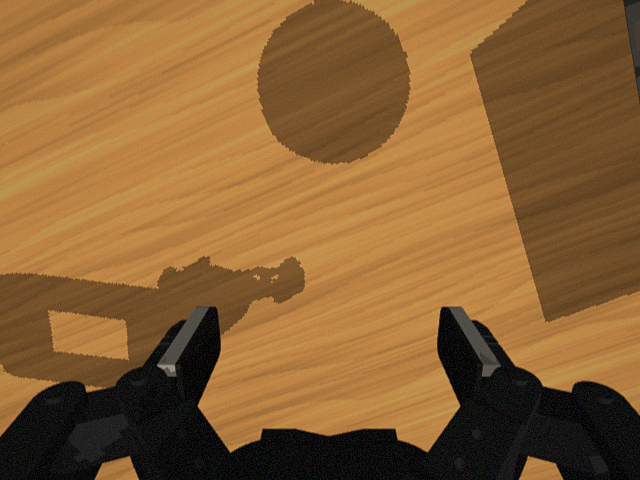

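```bash
python3 - <<'E'
from h import *
def crop(n,x0,y0,x1,y1,s,name):
    c=dict(np.load(f"pics/{n}.npz"));f=c["frame"][y0:y1,x0:x1]
    im=cv2.resize(f,None,fx=s,fy=s,interpolation=cv2.INTER_CUBIC)
    im=cv2.convertScaleAbs(im,alpha=1.5,beta=10)
    for g in range((x0+9)//10*10,x1,10):
        cv2.line(im,((g-x0)*s,0),((g-x0)*s,8 if g%50 else 16),(0,255,0),1)
        if g%20==0: cv2.putText(im,str(g),((g-x0)*s,24),0,.35,(0,255,0))
    for g in range((y0+9)//10*10,y1,10):
        cv2.line(im,(0,(g-y0)*s),(8,(g-y0)*s),(0,255,0),1); cv2.putText(im,str(g),(10,(g-y0)*s+4),0,.35,(0,255,0))
    save(None,name,im)
crop("top",165,160,265,250,8,"tb.png")
crop("top",270,150,410,310,3*1,"x.png")
crop("top",265,195,325,310,5,"ts.png")
crop("top",335,160,410,240,7,"tst.png")
crop("scene",330,270,450,390,5,"sb.png")
crop("scene",220,220,410,320,4,"ss.png")
c=dict(np.load("pics/top.npz"))
for u,v,z in [(212,205,150),(296,270,53),(371,203,85)]: print(ray(c,u,v,z))
E
```

```text
[624.55692478 212.61595826 150.        ]
[463.38515634 -12.32359912  53.        ]
[ 650.77600558 -219.78166667   85.        ]
```

View pics/tb.png

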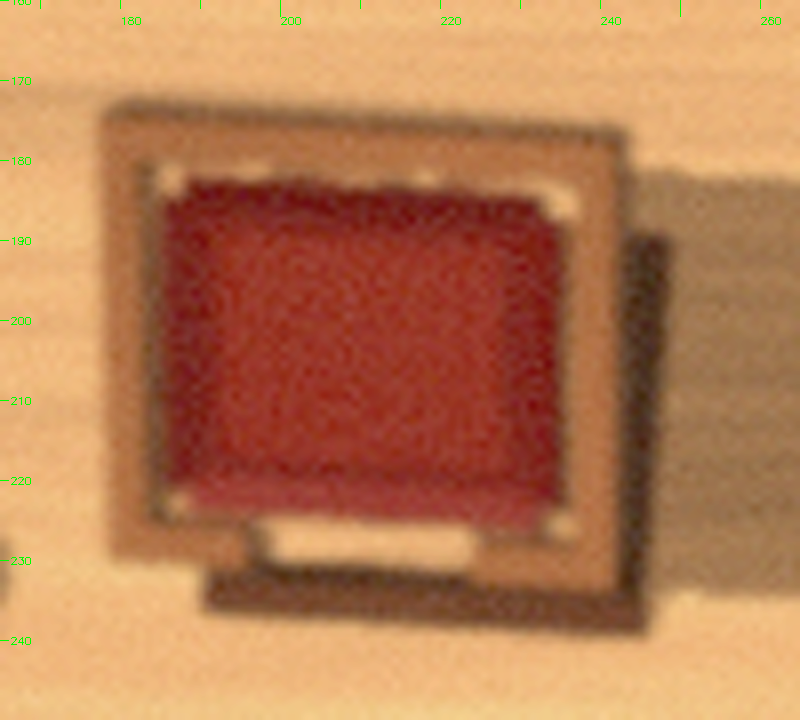

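View pics/ts.png

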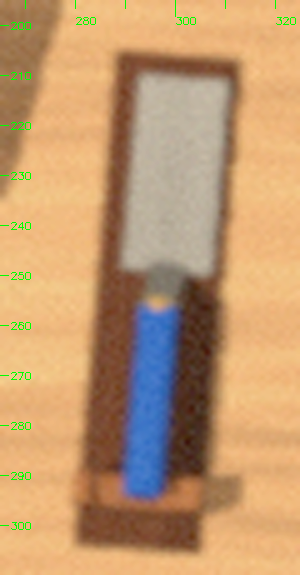

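View pics/tst.png

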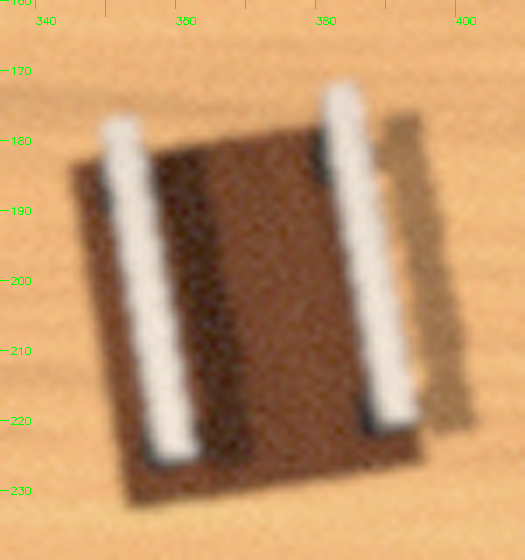

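View pics/sb.png

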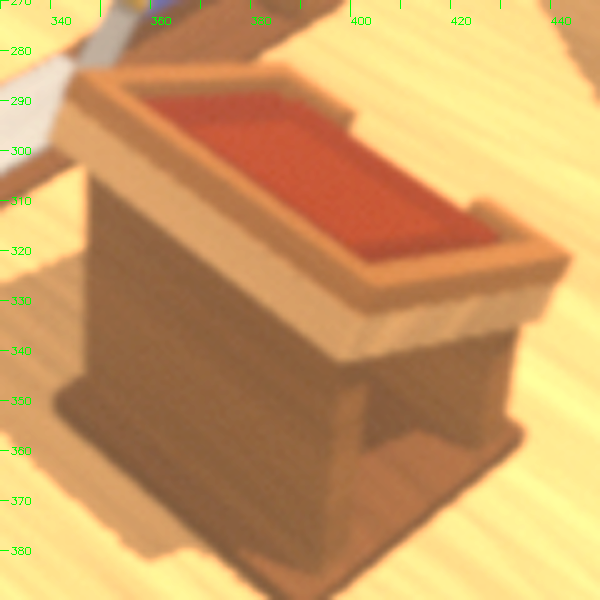

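View pics/ss.png

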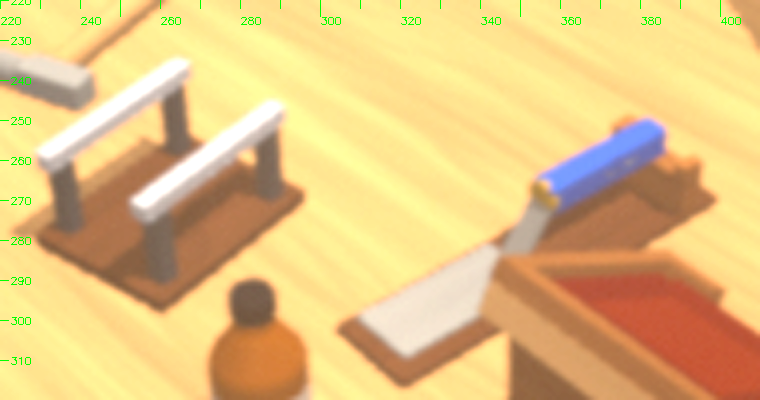

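```bash
cat > fit.py <<'E'
from h import *
from scipy.optimize import least_squares
T=dict(np.load("pics/top.npz"));S=dict(np.load("pics/scene.npz"))
def px(pts,x0,y0,s): return np.array([[x0+a/s-.5,y0+b/s-.5] for a,b in pts])
def tr(p,P):
    x,y,w=p[:3];c,s=np.cos(w),np.sin(w)
    return np.asarray(P,float)@np.array([[c,-s,0],[s,c,0],[0,0,1]]).T+[x,y,0]
c28,s28=np.cos(np.radians(28)),np.sin(np.radians(28))
def slope(P,o=150): 
    P=np.atleast_2d(np.asarray(P,float)); return np.c_[P[:,0]*c28-P[:,2]*s28,P[:,1],o+P[:,0]*s28+P[:,2]*c28]
def fit(obs,p0):
    f=lambda p:np.concatenate([(proj(c,tr(p,P))-q).ravel() for c,P,q in obs])
    r=least_squares(f,p0,loss='soft_l1'); 
    print(np.round(r.x[:2],1),np.degrees(r.x[2]).round(2),"res",np.round(r.fun,1).tolist()); return r.x
if __name__=="__main__":
    B=slope([[77,86,13],[77,-86,13],[-77,-86,13],[-77,86,13]])
    b=fit([(T,B,px([(105,108),(625,130),(622,590),(110,555)],165,160,8))],[620,210,0])
    print(proj(S,tr(b,B)), px([(370,285),(572,258),(75,72),(285,65)],330,270,5))
    # spatula
    H=[[55,11,12],[55,-11,12],[-55,11,12],[-55,-11,12]];Bl=[[195,26,-42.5],[195,-26,-42.5],[80,26,-42.5],[80,-26,-42.5]]
    P=np.array(H+Bl)+[0,0,53]
    s=fit([(T,P,px([(140,303),(180,308),(123,497),(163,500),(138,72),(230,78),(120,268),(213,277)],265,195,5))],[463,-12,-.1])
    C=[[215,36,8],[215,-36,8],[-75,36,8],[-75,-36,8]]
    fit([(T,C,px([(118,52),(240,62),(75,545),(200,550)],265,195,5))],[463,-12,-.1])
    D=[[70,52,85],[70,38,85],[-70,52,85],[-70,38,85],[70,-38,85],[70,-52,85],[-70,-38,85],[-70,-52,85]]
    d=fit([(T,D,px([(103,117),(138,117),(150,465),(200,460),(322,82),(360,82),(370,432),(418,425)],335,160,7))],[650,-220,.1])
    print(proj(S,tr(d,D)))
    # shell bottom plane point at rims: outer top edge approx
    np.savez("poses.npz",b=b,s=s,d=d)
    for c,n in((T,"top"),(S,"scene")):
        k=3; im=cv2.resize(c["frame"],None,fx=k,fy=k,interpolation=cv2.INTER_CUBIC)
        for p,Q,col in((b,B,(0,255,0)),(s,P,(255,0,255)),(d,D,(0,0,255))):
            for u in proj(c,tr(p,Q)): cv2.circle(im,tuple(int(round(v)) for v in (u+.5)*k),2,col,-1)
        save(None,n+"_o.png",im[450:960,500:1250] if n=="top" else im[600:1170,640:1380])
E
python3 fit.py
```

```text
[633.  215.3] -2.66 res [-0.2, -0.0, -0.0, 1.0, -0.3, -0.8, 0.5, -0.1]
[[402.29172105 327.05203763]
 [342.12076262 283.36207955]
 [384.63502297 281.75976138]
 [442.66361741 320.45910577]] [[403.5 326.5]
 [443.9 321.1]
 [344.5 283.9]
 [386.5 282.5]]
[449.5  -9.7] -3.7 res [0.0, -0.5, -0.1, -0.9, 0.0, -0.0, -0.0, -0.0, 0.3, 0.6, -0.4, 0.8, 0.5, 0.3, -0.2, -0.1]
[444.5  -5.6] -3.62 res [-0.1, -0.4, 0.1, -0.6, -0.1, 0.1, 0.1, 1.0]
[ 664.2 -220.6] 8.88 res [-0.0, 0.7, -0.1, 0.0, 0.8, -0.7, -1.4, -0.7, 0.3, 1.3, -0.3, 0.6, 1.3, -0.5, -0.6, -0.2]
[[255.62464482 271.5160022 ]
 [251.81435934 269.49959507]
 [291.31059022 246.06440902]
 [287.56411934 244.32004915]
 [231.87273048 258.94646381]
 [228.33045379 257.07188722]
 [267.90886909 235.16854872]
 [264.40907866 233.53904346]]
```

View pics/top_o.png

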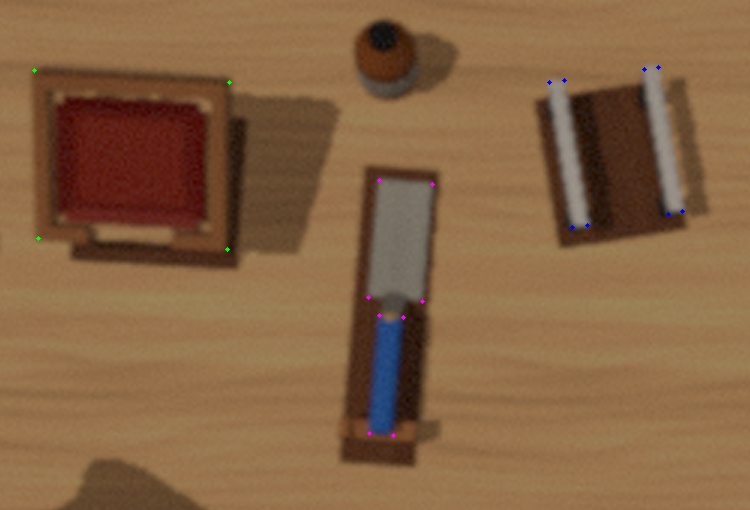

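View pics/scene_o.png

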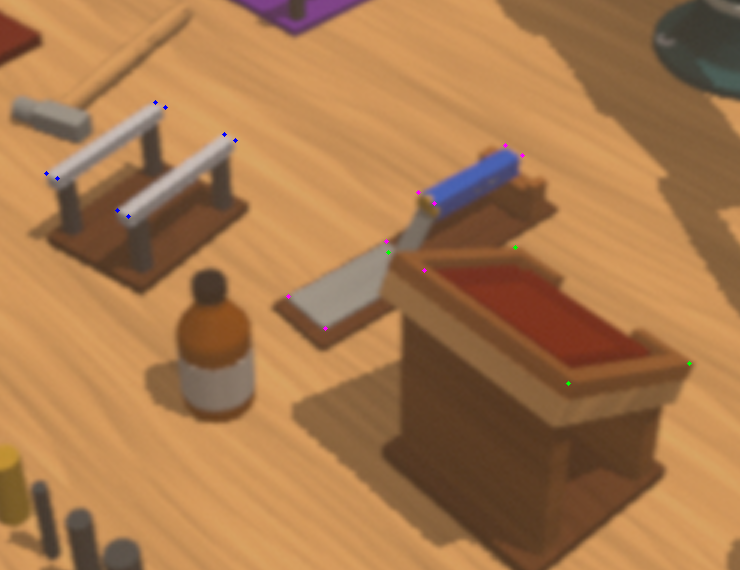

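```bash
python3 -m jog '{"xyz":[[0.021,-0.043,0],[0.021,-0.043,0],[0.021,-0.043,0],[0.021,-0.043,0],[0.021,-0.043,0]],"yaw":[1.6,1.6,1.6,1.6,1.6]}' 0.0854
python3 -m jog '{"xyz":[[0.022,-0.043,0],[0.022,-0.043,0],[0.022,-0.043,0],[0.022,-0.043,0],[0.022,-0.043,0]],"yaw":[1.6,1.6,1.6,1.6,1.6]}'
python3 -m jog '{"xyz":[[0.022,-0.043,-0.02],[0.022,-0.044,-0.025],[0,0,0]],"yaw":[1.6,1.8,0]}'
python3 - <<'E'
from h import *
c=cam("wrist");save(c,"w1.png")
R=cv2.Rodrigues(c["rvec"])[0];print("cam",-R.T@c["tvec"],"fwd",R[2],ctrl.state()["tool_pos"],ctrl.state()["tcp_rot"])
E
```

```text
t: 0.78
tool_pos: [321.4, 289.3, 245.0]
tcp_rot: [2.493, 1.911, -0.0]
contact_force: [1.5, -0.5, -0.5]
width: 0.999
t: 1.4
tool_pos: [431.4, 74.3, 245.1]
tcp_rot: [-2.354, -2.08, -0.0]
contact_force: [0.7, 0.4, -0.1]
width: 1.002
t: 1.78
tool_pos: [474.3, -13.6, 197.1]
tcp_rot: [-2.295, -2.139, 0.007]
contact_force: [0.4, 1.6, -0.4]
width: 1.002
cam [393.16544966  -7.73050666 324.93563304] fwd [ 0.30898186 -0.02272117 -0.95079649] [474.47119436 -12.13674231 198.62453249] [-2.29339959 -2.1418829   0.00340146]
```

View pics/w1.png

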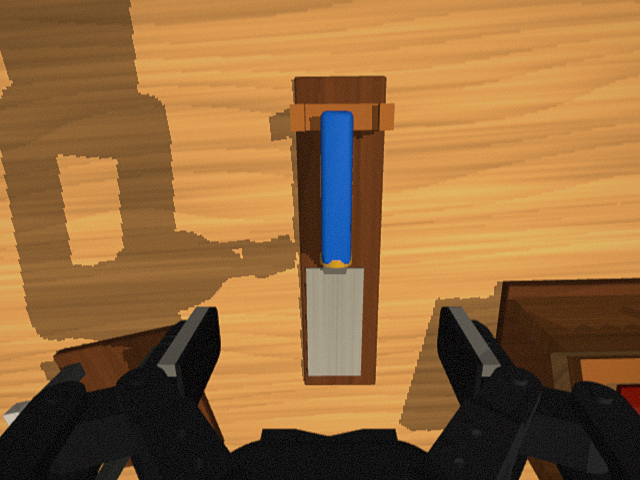

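```bash
python3 - <<'E'
from fit import *
W=dict(np.load("pics/wrist.npz"))
H=[[55,-11,12],[55,11,12],[-55,-11,12],[-55,11,12]];Bl=[[80,-26,-42.5],[80,26,-42.5],[195,-26,-42.5],[195,26,-42.5]]
P=np.array(H+Bl)+[0,0,53]
q=np.array([(322,263),(351,263),(321,113),(353,112),(306,268),(363,268),(307,376),(361,375)],float)
s=fit([(W,P,q)],[450,-9,-.06]); print(proj(W,tr(s,P)).round(0).tolist())
fit([(W,P[4:],q[4:])],[450,-9,-.06])
C=np.array([[-75,-36,8],[-75,36,8],[215,-36,8],[215,36,8]])
cr=fit([(W,C,np.array([(295,77),(386,76),(304,384),(376,384)],float))],[450,-9,-.06])
np.savez("cr.npz",s=s,cr=cr)
E
```

```text
[448.2  -6.3] -3.98 res [-0.8, 3.2, -0.0, 3.2, -0.8, -3.5, 1.1, -2.5, -0.2, 0.3, 0.9, 0.3, 0.9, -0.4, -0.5, 0.7]
[[321.0, 266.0], [351.0, 266.0], [320.0, 110.0], [354.0, 110.0], [306.0, 268.0], [364.0, 268.0], [308.0, 376.0], [360.0, 376.0]]
[447.9  -6.8] -3.82 res [-0.7, 0.1, 0.5, -0.0, 0.8, -0.5, -0.6, 0.4]
[443.8  -1.8] -3.49 res [-1.2, -0.7, 1.1, -0.5, 0.3, 2.9, -0.2, 2.5]
```

```bash
python3 -m jog '{"xyz":[[-0.002,0.003,-0.04],[0,0,-0.045],[0,0,-0.04],[0,0,-0.027],[0,0,0]],"yaw":[0,0,0,0,0]}' 0.06
python3 -m jog '{"xyz":[[0,0,0],[0,0,0],[0,0,0],[0,0,0]],"yaw":[0,0,0,0]}' 0
python3 - <<'E'
from h import *
c=cam("wrist");save(c,"w2.png");s=ctrl.state();print({k:np.round(v,3) for k,v in s.items()})
E
```

```text
t: 2.45
tool_pos: [471.2, -6.7, 46.9]
tcp_rot: [-2.288, -2.147, 0.004]
contact_force: [-0.0, 0.3, 0.9]
width: 0.7
t: 2.95
tool_pos: [474.7, -8.3, 50.6]
tcp_rot: [2.291, 2.146, 0.005]
contact_force: [-0.6, 0.2, 5.9]
width: 0.244
{'t': np.float64(3.0), 'joint_pos': array([-1.370e-01,  4.500e-02,  1.817e+00,  1.000e-03,  1.276e+00,
       -1.643e+00]), 'dq': array([ 0.   ,  0.001,  0.001,  0.001, -0.   ,  0.001]), 'effort': array([ -0.297, -26.792, -25.231,  -0.148,  -0.236,   0.027]), 'tool_pos': array([474.689,  -8.303,  50.59 ]), 'tcp_rot': array([2.291, 2.146, 0.005]), 'contact_force': array([0.034, 1.19 , 6.873]), 'moment': array([0.123, 0.12 , 0.   ]), 'width': np.float64(0.248)}
```

View pics/w2.png

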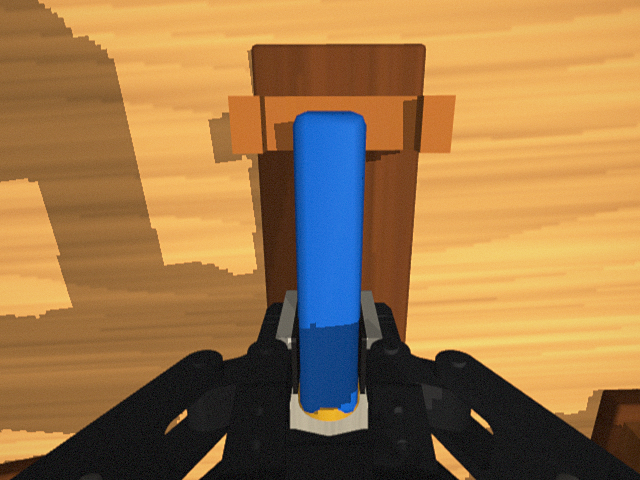

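```bash
python3 -m jog '{"xyz":[[0,0,0.01],[0,0,0.03],[-0.01,0,0.04],[-0.02,0,0.04],[-0.03,0.02,0.04]],"yaw":[0,0,0,0,0]}'
python3 -m jog '{"xyz":[[-0.03,0.04,0],[-0.03,0.05,0],[0,0.05,0],[0,0.05,0],[0,0.03,0]],"yaw":[0.3,0.3,0.3,0.3,0]}'
python3 -m jog '{"xyz":[[0,0,0]],"yaw":[0]}'
python3 - <<'E'
from h import *
for n in("scene","top"):
    c=cam(n);save(c,n+"3.png")
    im=c["frame"][150:400,250:510] if n=="scene" else c["frame"][160:340,150:350]
    save(c,n+"3z.png",cv2.convertScaleAbs(cv2.resize(im,None,fx=3,fy=3,interpolation=cv2.INTER_CUBIC),alpha=1.4))
s=ctrl.state();print({k:np.round(v,3) for k,v in s.items()})
E
```

```text
t: 3.62
tool_pos: [412.4, 11.3, 209.5]
tcp_rot: [-2.295, -2.145, 0.001]
contact_force: [0.1, 0.2, -1.1]
width: 0.243
t: 4.25
tool_pos: [352.2, 233.6, 208.4]
tcp_rot: [-2.267, -2.174, 0.0]
contact_force: [0.1, -1.1, -2.0]
width: 0.246
t: 4.38
tool_pos: [352.3, 233.1, 208.1]
tcp_rot: [-2.266, -2.175, 0.002]
contact_force: [0.5, -0.2, -2.6]
width: 0.243
{'t': np.float64(4.475), 'joint_pos': array([ 4.460e-01, -1.930e-01,  1.711e+00, -1.000e-03,  1.624e+00,
       -1.081e+00]), 'dq': array([-0.025, -0.01 ,  0.006, -0.   , -0.005,  0.002]), 'effort': array([ 5.5900e-01, -2.3238e+01, -3.2113e+01,  2.7000e-02, -7.7000e-02,
        4.0000e-03]), 'tool_pos': array([352.757, 231.377, 208.119]), 'tcp_rot': array([ 2.269e+00,  2.172e+00, -2.000e-03]), 'contact_force': array([-0.015, -0.224, -1.51 ]), 'moment': array([-0.004,  0.04 , -0.009]), 'width': np.float64(0.243)}
```

View pics/scene3z.png

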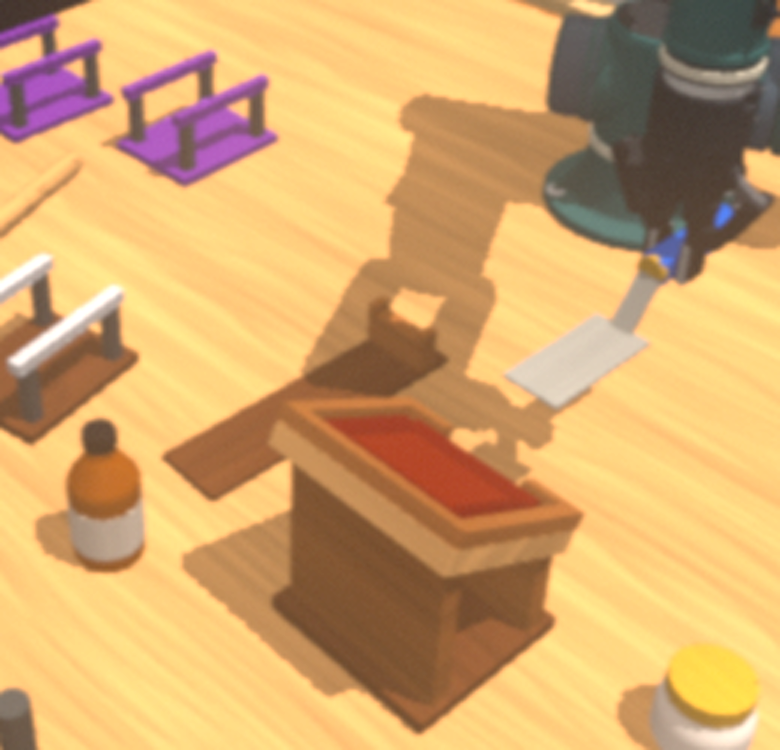

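View pics/top3z.png

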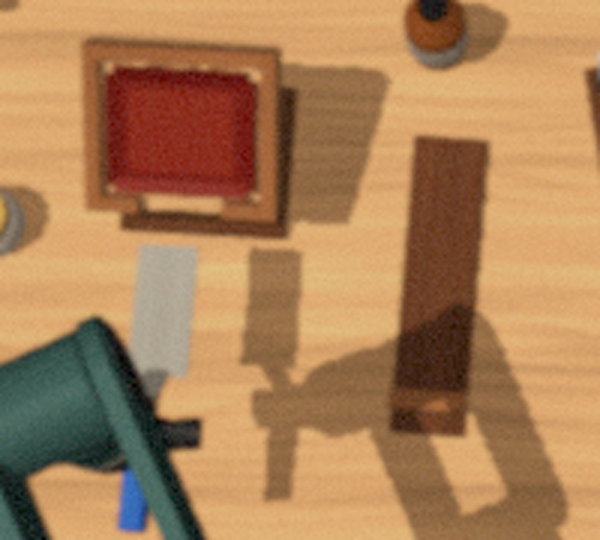

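```bash
cat > ov.py <<'E'
from fit import *
# overlay: spatula predicted from TCP (x,y,z,yawdeg), block, stand ; usage
def sp_pts(tx,ty,tz,yaw,pitch=0,g=25):
    P=np.array([[195,26,-45],[195,-26,-45],[80,-26,-45],[80,26,-45],[195,26,-42.5],[195,-26,-42.5],[80,-26,-42.5],[80,26,-42.5]],float)-[g,0,0]
    a=np.radians(pitch);P=np.c_[P[:,0]*np.cos(a)-P[:,2]*np.sin(a),P[:,1],P[:,0]*np.sin(a)+P[:,2]*np.cos(a)]
    return tr([tx,ty,np.radians(yaw)],P+[0,0,tz+4.7])
def shellpts(b,s0=0):
    # outer lower edge, bottom
    return tr(b,slope([[s0+59,68,4.8],[s0+59,-68,4.8],[s0-59,-68,4.8],[s0-59,68,4.8]]))
def draw(c,lists,box,k,name):
    x0,y0,x1,y1=box
    im=cv2.convertScaleAbs(cv2.resize(c["frame"][y0:y1,x0:x1],None,fx=k,fy=k,interpolation=cv2.INTER_CUBIC),alpha=1.4)
    for P,col in lists:
        q=[tuple(int(round(v)) for v in (u+.5-[x0,y0])*k) for u in proj(c,P)]
        for i in range(len(q)):
            j=(i//4)*4+(i+1)%4 if i//4*4+3<len(q) else i
            cv2.line(im,q[i],q[j],col,1,cv2.LINE_AA)
    save(None,name,im)
E
python3 - <<'E'
from ov import *
b=np.array([631.7,218.5,np.radians(-2.66)])
Br=tr(b,slope([[77,86,13],[77,-86,13],[-77,-86,13],[-77,86,13],[63,72,13],[63,-72,13],[-63,-72,13],[-63,72,13],[-63,38,13],[-63,-38,13],[-77,-38,13],[-77,38,13]]))
sp=sp_pts(353.1,231.8,208.3,-2.7)
L=[(Br,(0,255,0)),(sp,(255,0,255)),(shellpts(b),(255,255,0))]
T=dict(np.load("pics/top.npz"));S=dict(np.load("pics/scene.npz"))
draw(T,L,(165,165,265,295),5,"ot.png");draw(S,L,(340,250,470,400),5,"os.png")
E
```

```text
(no output)
```

View pics/ot.png

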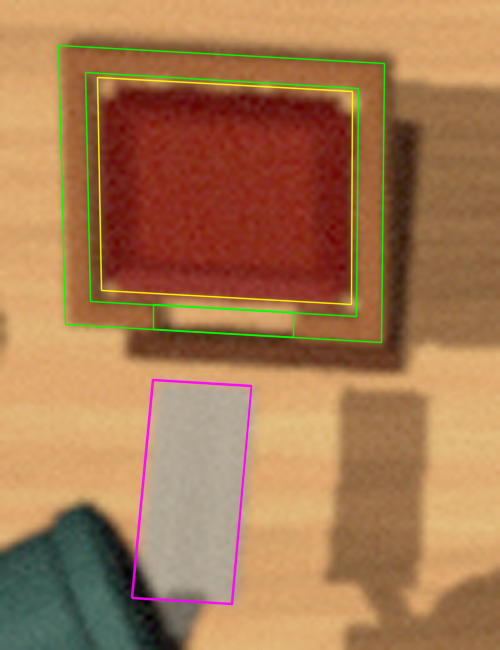

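View pics/os.png

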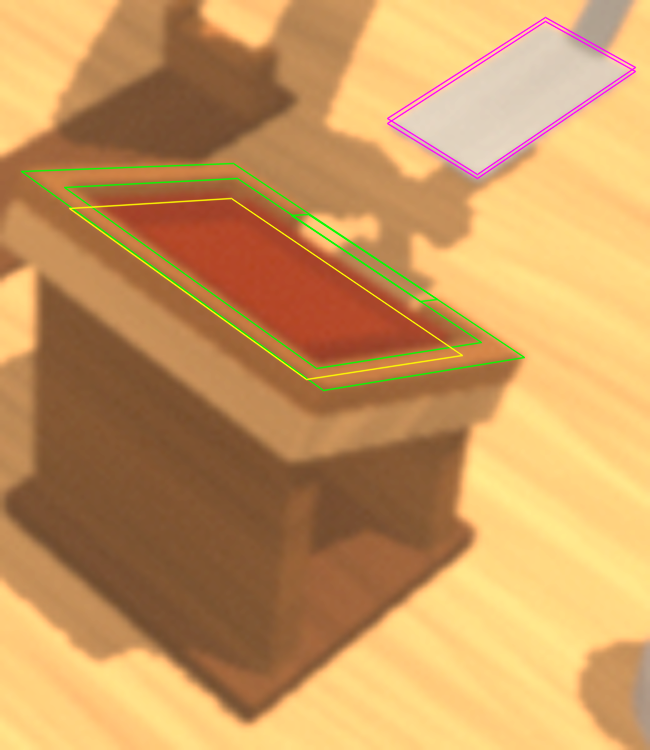

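```bash
python3 -m jog '{"xyz":[[0,-0.001,-0.02],[0.01,-0.001,-0.022],[0.018,-0.001,0],[0.019,0,0],[0,0,0]],"yaw":[0,0,0,0,0]}'
python3 -m jog '{"xyz":[[0,0,-0.004],[0,0,0],[0,0,0]],"yaw":[0,0,0]}'
python3 - <<'E'
from ov import *
s=ctrl.state();print({k:np.round(s[k],2) for k in("tool_pos","contact_force","moment")})
b=np.array([632,217.5,np.radians(-2.66)])
Br=tr(b,slope([[77,86,13],[77,-86,13],[-77,-86,13],[-77,86,13],[63,72,13],[63,-72,13],[-63,-72,13],[-63,72,13],[-63,38,0],[-63,-38,0],[-77,-38,0],[-77,38,0]]))
sp=sp_pts(400.1,228.8,162.3,-2.7)
L=[(Br,(0,255,0)),(sp,(255,0,255))]
T=cam("top");S=cam("scene")
draw(T,L,(165,165,265,295),5,"ot1.png");draw(S,[],(370,250,470,350),7,"os1.png")
E
```

```text
t: 5.1
tool_pos: [402.1, 228.1, 167.4]
tcp_rot: [2.272, 2.168, 0.002]
contact_force: [-1.6, 0.6, -2.3]
width: 0.245
t: 5.48
tool_pos: [399.7, 228.8, 162.4]
tcp_rot: [-2.27, -2.172, -0.0]
contact_force: [-0.5, -0.6, -2.5]
width: 0.245
{'tool_pos': array([399.74, 228.79, 162.41]), 'contact_force': array([-0.48, -0.58, -2.5 ]), 'moment': array([0.01, 0.05, 0.  ])}
```

View pics/ot1.png

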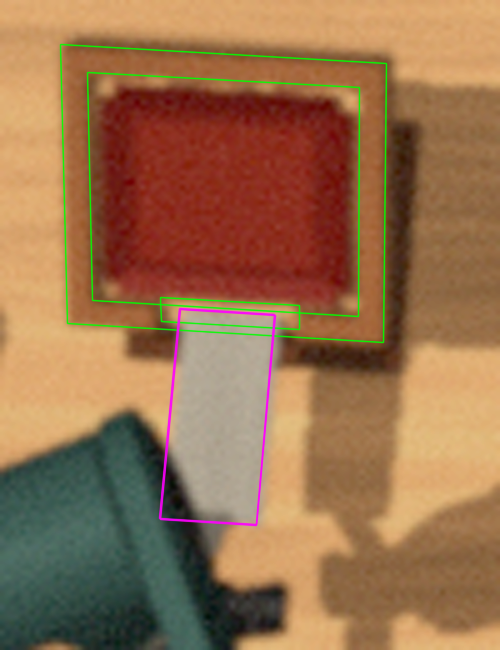

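View pics/os1.png

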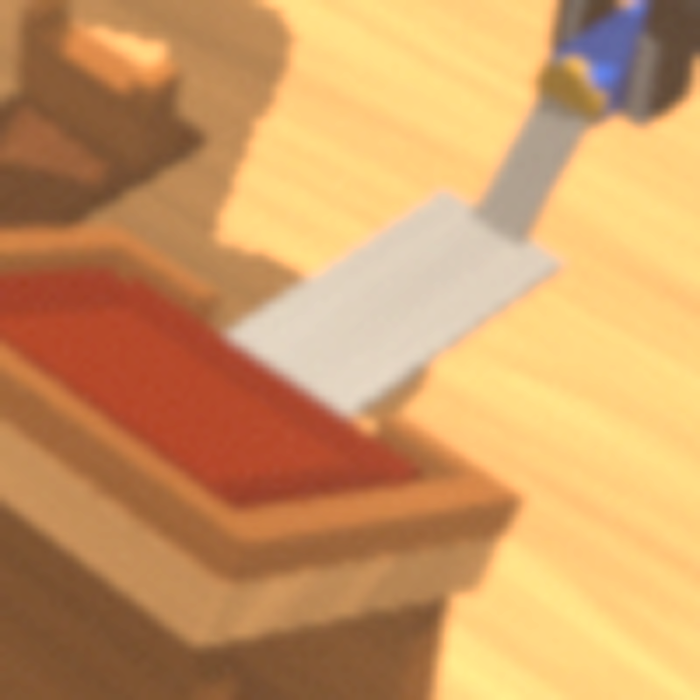

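```bash
for i in 1 2 3; do python3 -m jog '{"xyz":[[0,0,-0.001],[0,0,0]],"yaw":[0,0]}' | grep -E "tool_pos|contact"; done
```

```text
tool_pos: [400.0, 228.8, 161.3]
contact_force: [-0.1, 0.5, -0.5]
tool_pos: [399.9, 228.9, 160.6]
contact_force: [-2.1, 0.0, 0.0]
tool_pos: [399.8, 228.9, 159.8]
contact_force: [-4.8, -0.4, 2.0]
```

```bash
for i in 1 2; do python3 -m jog '{"xyz":[[0,0,0]],"yaw":[0]}' | grep -E "tool_pos|contact"; done
python3 - <<'E'
from ov import *
S=cam("scene");draw(S,[],(380,260,460,340),9,"os2.png")
s=ctrl.state();print(np.round(s["contact_force"],1),s["moment"])
E
```

```text
tool_pos: [399.8, 228.9, 159.7]
contact_force: [-4.4, -0.6, 2.3]
tool_pos: [399.8, 228.9, 159.7]
contact_force: [-5.4, -0.4, 2.6]
[-6.2  0.3  3.4] [-0.05353272  0.29529892 -0.06891202]
```

View pics/os2.png

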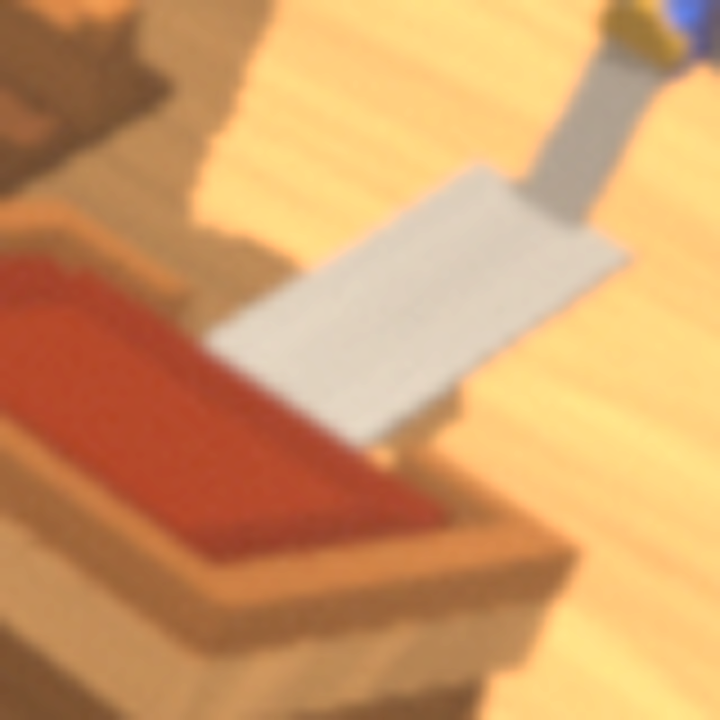

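```bash
python3 -m jog '{"xyz":[[0,0,0.0014],[0,0,0]],"yaw":[0,0]}' | grep -E "tool_pos|contact"; for i in 1 2 3 4; do python3 -m jog '{"xyz":[[0.003,0,0.0016],[0,0,0]],"yaw":[0,0]}' | grep -E "tool_pos|contact"; done
python3 - <<'E'
from ov import *
S=cam("scene");draw(S,[],(380,260,460,340),9,"os3.png")
s=ctrl.state();print(np.round(s["contact_force"],1),s["moment"],s["t"])
E
```

```text
tool_pos: [400.0, 228.8, 160.6]
contact_force: [-3.5, 0.8, 0.7]
tool_pos: [402.2, 228.8, 162.0]
contact_force: [-6.5, 0.5, 1.5]
tool_pos: [405.1, 228.8, 163.6]
contact_force: [-5.7, 0.3, 0.8]
tool_pos: [408.1, 228.8, 165.2]
contact_force: [-5.4, -0.2, 2.6]
tool_pos: [411.1, 228.8, 166.8]
contact_force: [-6.7, -0.1, 1.6]
[-6.1  0.5  1.4] [0.02418268 0.73654929 0.02998586] 7.925
```

View pics/os3.png

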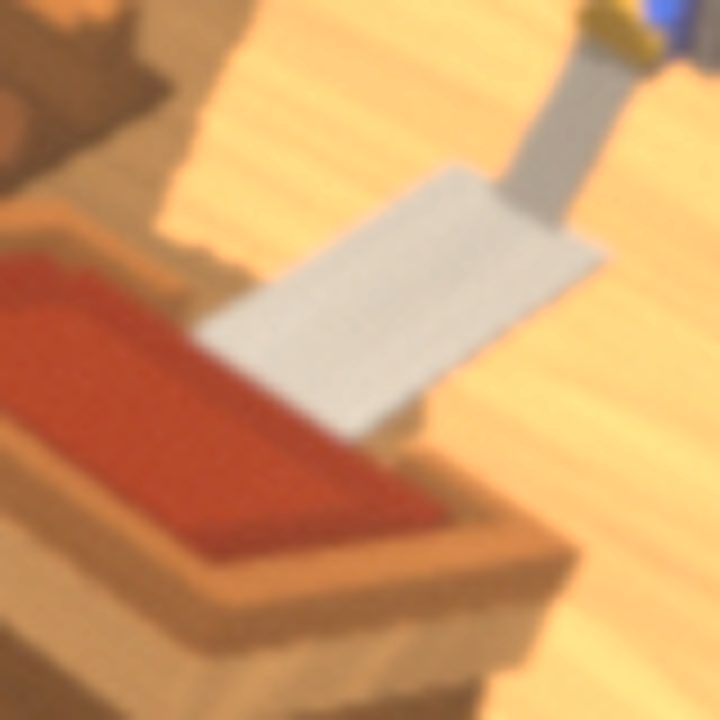

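```bash
for i in 1 2 3; do python3 -m jog '{"xyz":[[0.004,0,0.0023],[0.004,-0.0004,0.0023]],"yaw":[0,0]}' | grep -E "tool_pos|contact"; done
python3 - <<'E'
from ov import *
S=cam("scene");draw(S,[],(370,250,460,330),8,"os4.png")
s=ctrl.state();print(np.round(s["contact_force"],1),s["moment"],s["t"])
E
```

```text
tool_pos: [417.3, 228.5, 170.8]
contact_force: [-9.7, 0.8, 2.3]
tool_pos: [426.0, 228.1, 175.5]
contact_force: [-7.7, 0.8, 1.2]
tool_pos: [434.6, 227.6, 180.0]
contact_force: [-6.4, 0.8, 1.0]
[-4.1  0.8  0.3] [0.10832718 0.69046336 0.06217003] 8.725
```

View pics/os4.png

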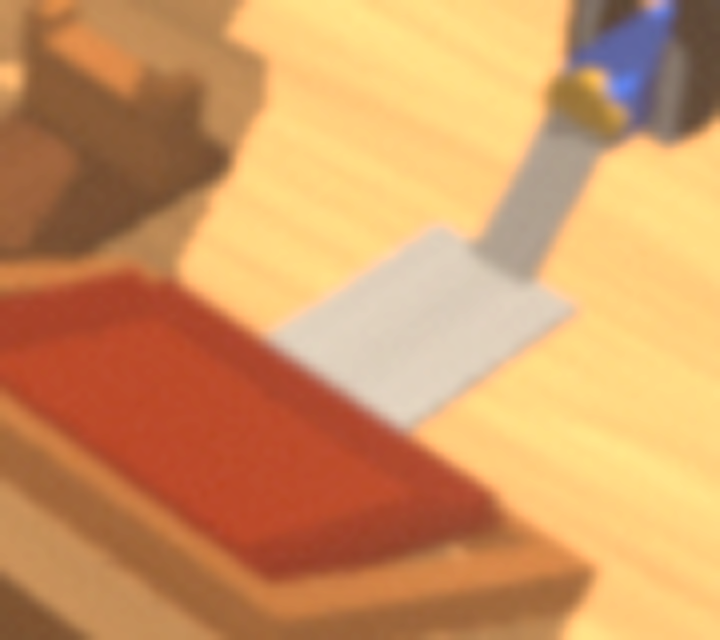

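```bash
for i in 1 2 3; do python3 -m jog '{"xyz":[[0.005,0,0.0028],[0.005,-0.0005,0.0028],[0.005,0,0.0028]],"yaw":[0,0,0]}' | grep -E "tool_pos|contact"; done
python3 - <<'E'
from ov import *
S=cam("scene");draw(S,[],(340,230,460,330),6,"os5.png")
T=cam("top");draw(T,[],(165,165,265,295),5,"ot5.png")
s=ctrl.state();print(np.round(s["contact_force"],1),s["moment"],s["t"])
E
```

```text
tool_pos: [450.7, 226.9, 188.6]
contact_force: [-3.4, 0.1, -0.5]
tool_pos: [466.8, 226.4, 197.8]
contact_force: [-0.8, -0.2, -2.1]
tool_pos: [481.5, 226.0, 206.3]
contact_force: [-0.1, -0.1, -2.7]
[ 0.1 -0.4 -2.4] [ 0.02650998  0.17678266 -0.00407496] 9.95
```

View pics/os5.png

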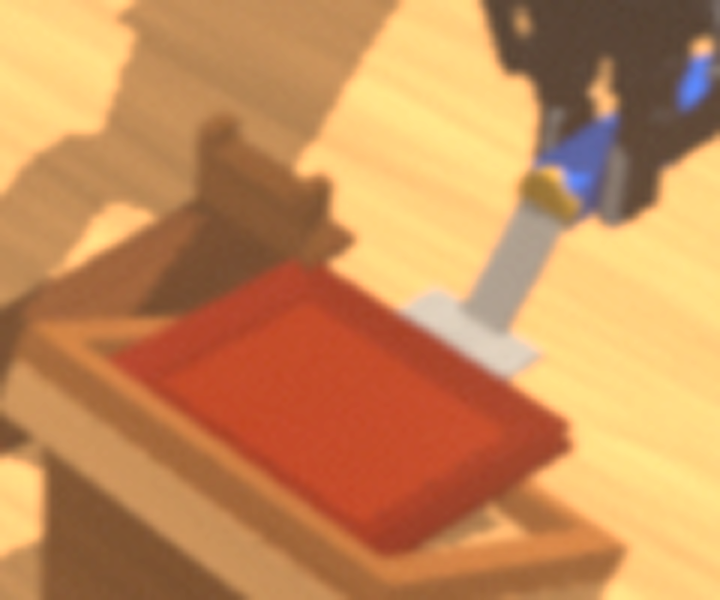

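View pics/ot5.png

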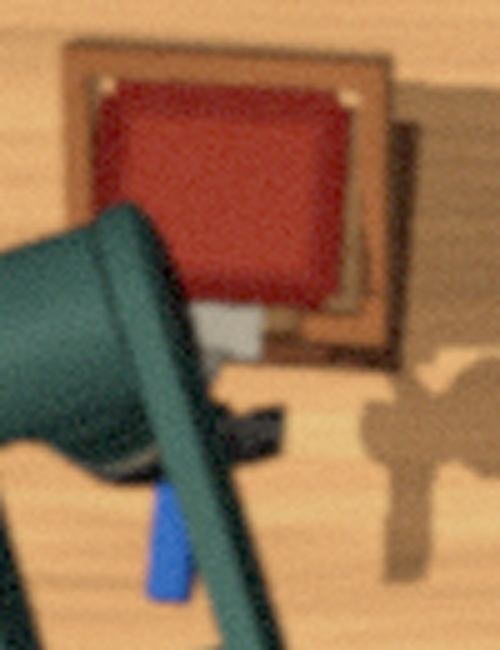

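```bash
python3 -m jog '{"xyz":[[0.004,0,0.0025],[0.004,0,0.0025],[0,0,0.003],[-0.002,0,0.004],[-0.002,0,0.004]],"yaw":[0,0,0,0,0]}'| grep -E "tool_pos|contact"
python3 -m jog '{"xyz":[[-0.002,0,0.004],[-0.002,0,0.004],[-0.002,0,0.004],[0,0,0.004],[0,0,0]],"yaw":[0,0,0,0,0]}'| grep -E "tool_pos|contact"
python3 - <<'E'
from ov import *
S=cam("scene");draw(S,[],(340,210,460,310),6,"os6.png")
T=cam("top");draw(T,[],(165,165,265,295),5,"ot6.png")
s=ctrl.state();print(np.round(s["contact_force"],1),s["moment"],s["t"])
E
```

```text
tool_pos: [484.8, 226.1, 222.3]
contact_force: [0.1, -1.0, -3.4]
tool_pos: [479.4, 226.1, 238.7]
contact_force: [-0.6, 0.3, -2.1]
[-0.4 -1.4 -2. ] [ 0.0422381   0.25315298 -0.05276582] 11.3
```

View pics/os6.png

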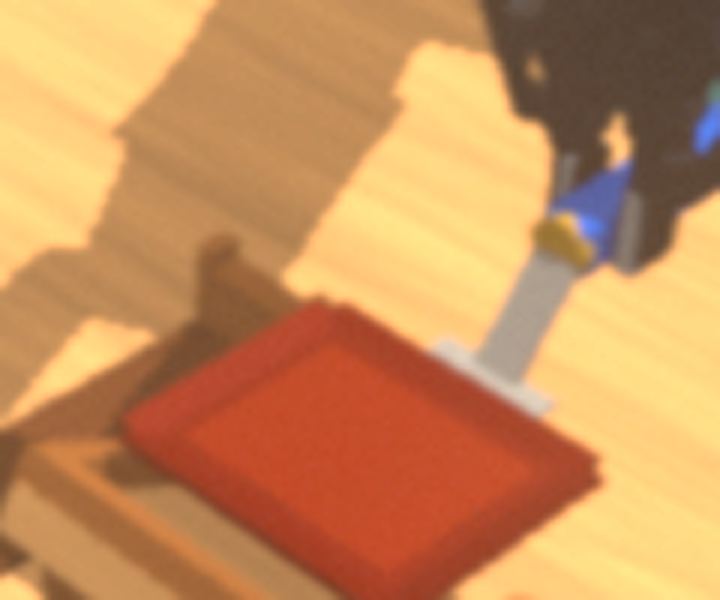

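View pics/ot6.png

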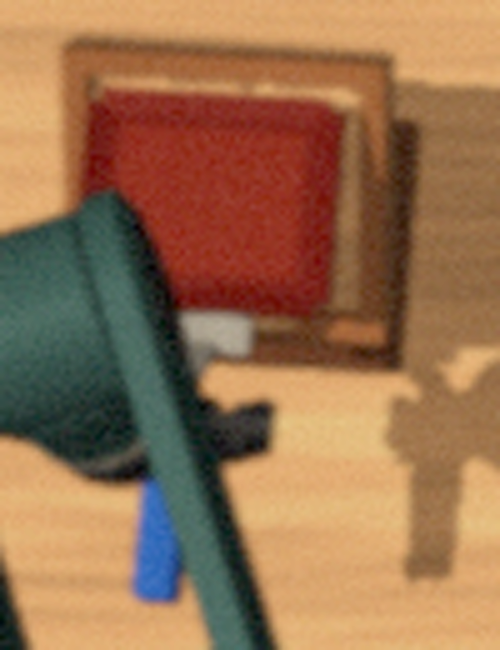

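```bash
python3 -m jog '{"xyz":[[0,0,0.008],[0,-0.008,0.012],[0,-0.018,0.008],[0.004,-0.028,0],[0.004,-0.034,0]],"yaw":[0,0,0,0,0.5]}'| grep -E "tool_pos|contact"
python3 -m jog '{"xyz":[[0.004,-0.036,0],[0.004,-0.036,0],[0.004,-0.036,0],[0.004,-0.036,0],[0.004,-0.036,0]],"yaw":[1,1,1,1,1]}'| grep -E "tool_pos|contact"
python3 -m jog '{"xyz":[[0.004,-0.036,0],[0.004,-0.036,0],[0.004,-0.034,0],[0.004,-0.026,0],[0.004,-0.018,0]],"yaw":[1,1,1,1,1]}'| grep -E "tool_pos|contact"
python3 -m jog '{"xyz":[[0.004,-0.010,0],[0.003,-0.005,0],[0,0,0]],"yaw":[0.6,0.4,0]}'
python3 - <<'E'
from ov import *
S=cam("scene");draw(S,[],(200,150,400,300),4,"os7.png")
T=cam("top");draw(T,[],(310,150,430,270),6,"ot7.png")
s=ctrl.state();print(np.round(s["contact_force"],1),s["moment"],s["t"])
E
```

```text
tool_pos: [487.2, 136.4, 267.2]
contact_force: [0.4, 0.8, -3.0]
tool_pos: [506.7, -44.4, 267.1]
contact_force: [1.0, 0.3, -2.2]
tool_pos: [526.3, -194.7, 266.9]
contact_force: [-0.8, -0.5, -2.7]
t: 13.55
tool_pos: [534.1, -206.9, 266.2]
tcp_rot: [-2.041, -2.388, -0.0]
contact_force: [-0.3, -0.6, -3.1]
width: 0.25
[ 0.5  0.  -3.4] [-0.05249617  0.24562191 -0.00239299] 13.65
```

View pics/os7.png

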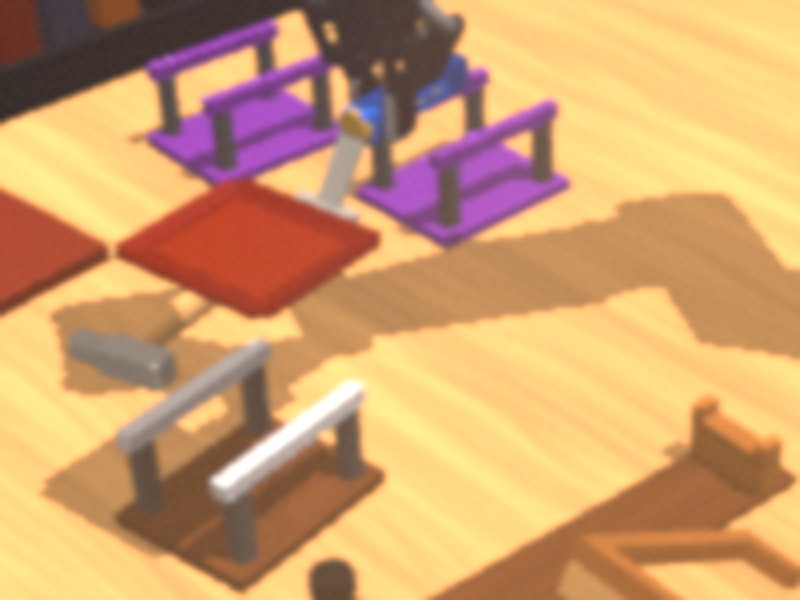

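View pics/ot7.png

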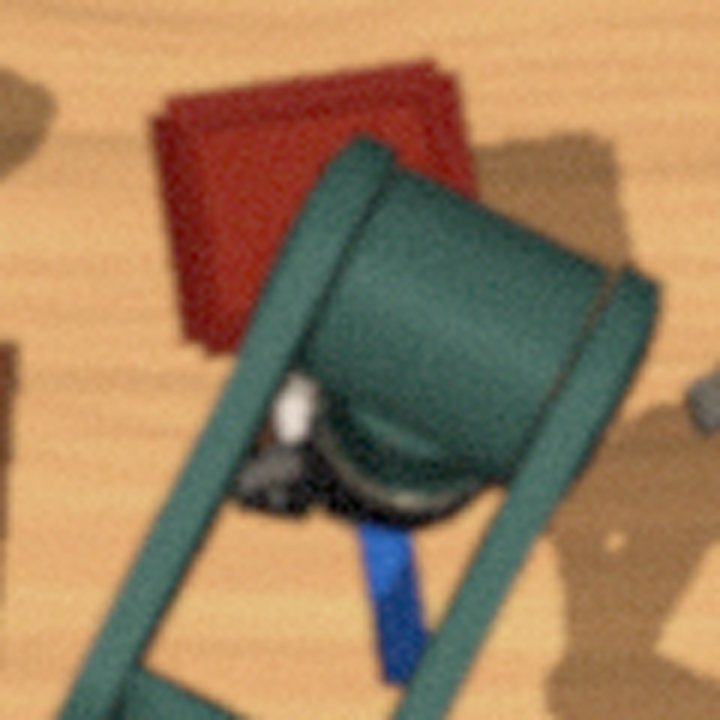

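```bash
python3 - <<'E'
from ov import *
T=dict(np.load("pics/top.npz"));S=dict(np.load("pics/scene.npz"))
tcp=np.array([534.1,-206.9]);w=np.radians(8.9)
def loc(c,pts,x0,y0,k,z):
    for p in px(pts,x0,y0,k):
        d=ray(c,p[0],p[1],z)[:2]-tcp; print(np.round([d[0]*np.cos(w)+d[1]*np.sin(w),-d[0]*np.sin(w)+d[1]*np.cos(w)],1),end=" ")
    print()
print("top left edge");loc(T,[(153,122),(186,340)],310,150,6,235)
print("top front edge");loc(T,[(168,98),(432,60)],310,150,6,235)
print("right");loc(T,[(457,78),(478,185)],310,150,6,235)
print("bottom");loc(T,[(208,355),(235,352)],310,150,6,235)
print("scene L,N,R,F corners");loc(S,[(118,245),(258,313),(380,240),(242,180)],200,150,4,235)
E
```

```text
top left edge
[179.7  64.4] [83.2 64.5] 
top front edge
[189.3  56.5] [189.9 -58.2] 
right
[180.5 -67.5] [132.5 -68.9] 
bottom
[75.4 56.2] [75.1 44.7] 
scene L,N,R,F corners
[185.9 -64.3] [189.2  61.3] [83.6 65.5] [ 80.5 -58.9]
```

```bash
python3 - <<'E'
from ov import *
S=dict(np.load("pics/scene.npz"))
S=cam("scene") 
D=[[70,52,85],[70,38,85],[-70,52,85],[-70,38,85],[70,-38,85],[70,-52,85],[-70,-38,85],[-70,-52,85]]
draw(S,[],(220,225,300,300),9,"st.png")
for p in([664,-219,np.radians(8.9)],):
    L=[(tr(p,np.array(D)[[0,1,3,2,4,5,7,6]]),(0,0,255))]
    draw(S,L,(220,225,300,300),9,"st1.png")
E
```

```text
(no output)
```

View pics/st1.png

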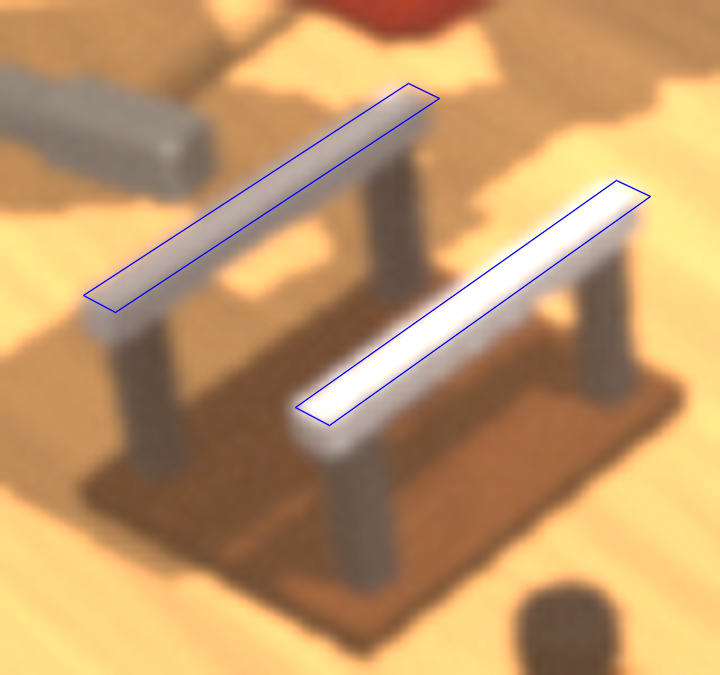

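View pics/st.png

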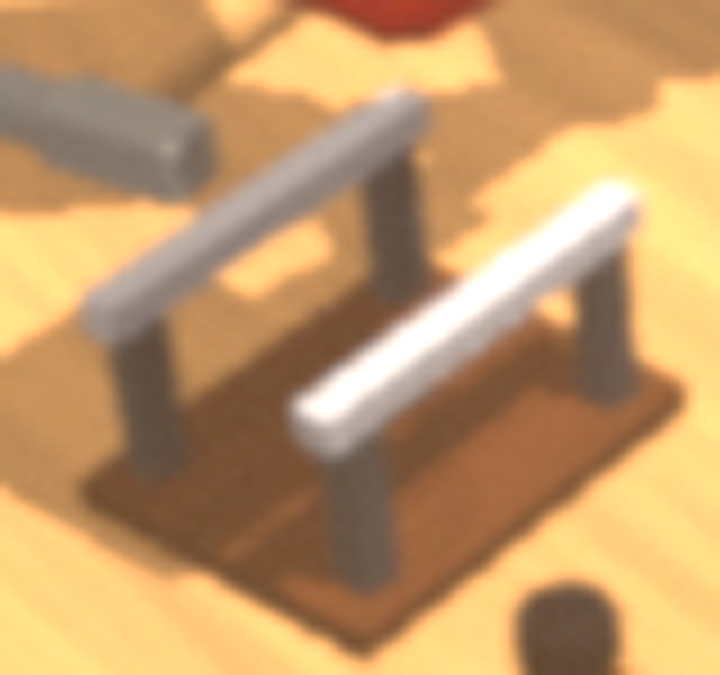

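```bash
python3 -m jog '{"xyz":[[0,-0.006,0],[0,-0.010,-0.008],[0,-0.010,-0.016],[0,-0.006,-0.024],[0,0,-0.026]],"yaw":[0,0,0,0,0]}'| grep -E "tool_pos|contact"
python3 -m jog '{"xyz":[[0,0,-0.024],[0,0,-0.018],[0,0,-0.010],[0,0,-0.005],[0,0,0]],"yaw":[0,0,0,0,0]}'| grep -E "tool_pos|contact"
python3 - <<'E'
from ov import *
S=cam("scene");T=cam("top")
D=np.array([[70,52,85],[70,38,85],[-70,38,85],[-70,52,85],[70,-38,85],[70,-52,85],[-70,-52,85],[-70,-38,85]])
L=[(tr([665.3,-219.2,np.radians(8.9)],D),(0,0,255)),(tr([533.8,-239.1,np.radians(8.9)],np.array([[192,68,102],[192,-68,102],[74,-68,102],[74,68,102]])+[0,-.7,0]),(255,255,0))]
draw(S,L,(210,190,330,300),6,"os8.png");draw(T,L,(330,155,430,255),7,"ot8.png")
s=ctrl.state();print(np.round(s["contact_force"],1),s["moment"],s["t"])
E
```

```text
tool_pos: [533.6, -240.0, 189.9]
contact_force: [0.6, 0.3, -2.9]
tool_pos: [534.3, -239.1, 135.5]
contact_force: [-0.3, 0.3, -2.9]
[-0.3 -0.4 -3.3] [-0.06517091  0.28326345 -0.0268822 ] 15.05
```

View pics/os8.png

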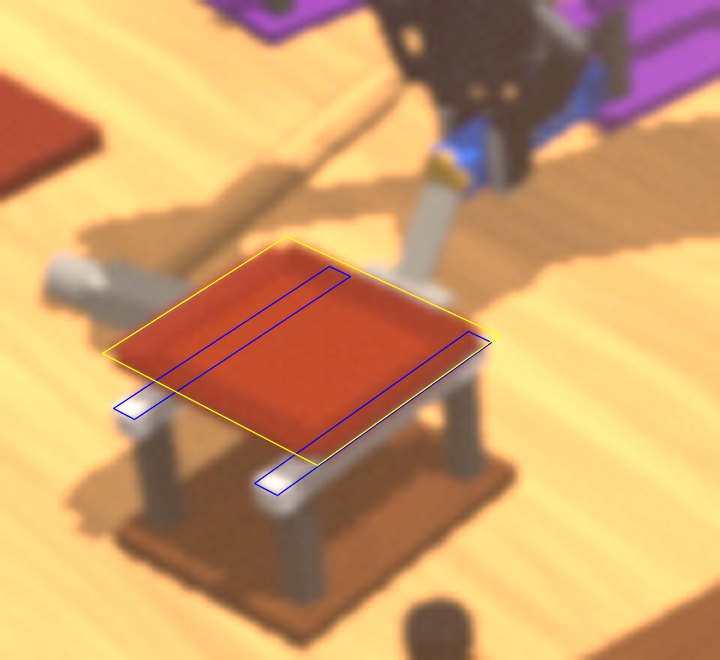

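View pics/ot8.png

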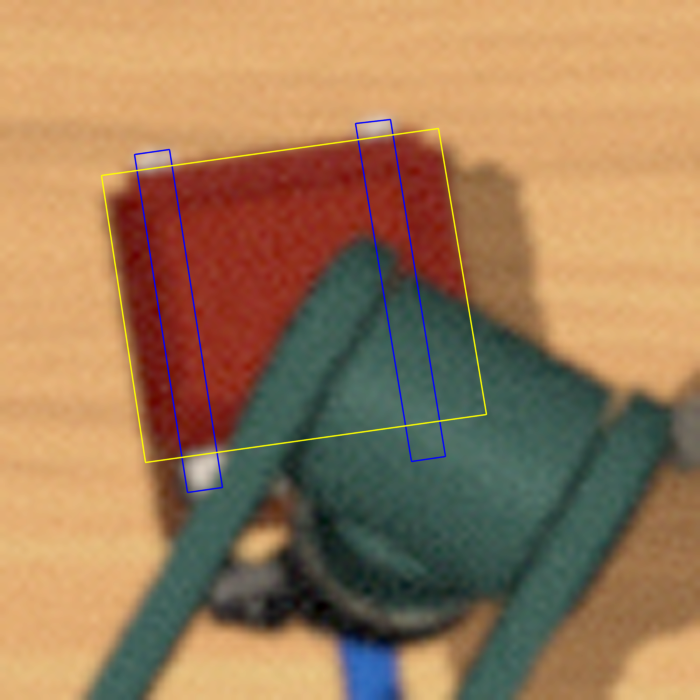

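```bash
python3 -m jog '{"xyz":[[-0.001,0.0015,-0.004],[0,0,-0.003],[0,0,-0.002],[0,0,-0.001],[0,0,-0.001]],"yaw":[0,0,0,0,0]}'| grep -E "tool_pos|contact"
python3 -m jog '{"xyz":[[0,0,-0.001],[0,0,-0.001],[0,0,-0.001],[0,0,-0.001],[0,0,0]],"yaw":[0,0,0,0,0]}'| grep -E "tool_pos|contact"
python3 -m jog '{"xyz":[[0,0,-0.001],[0,0,-0.001],[0,0,-0.001],[0,0,0]],"yaw":[0,0,0,0]}'| grep -E "tool_pos|contact"
python3 - <<'E'
from ov import *
S=cam("scene");T=cam("top")
draw(S,[],(210,190,330,300),6,"os9.png");draw(T,[],(330,155,430,255),7,"ot9.png")
s=ctrl.state();print(np.round(s["contact_force"],1),s["moment"],s["t"])
E
```

```text
tool_pos: [533.5, -237.6, 124.6]
contact_force: [-0.3, -0.1, -1.4]
tool_pos: [533.0, -237.4, 120.0]
contact_force: [0.0, -0.3, -2.1]
tool_pos: [533.0, -237.4, 116.9]
contact_force: [-0.1, 0.1, -0.6]
[ 0.6 -1.2 -1.1] [-0.00319512  0.12168669 -0.06354048] 16.9
```

View pics/os9.png

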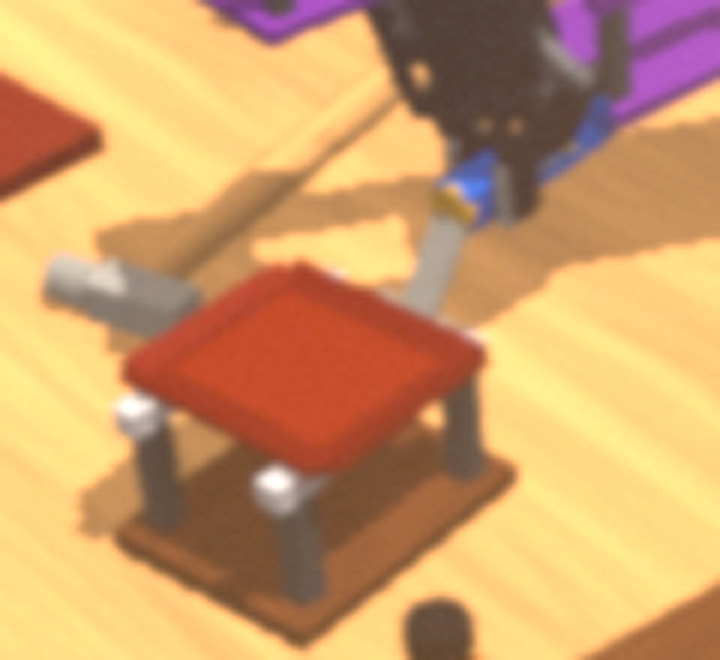

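View pics/ot9.png

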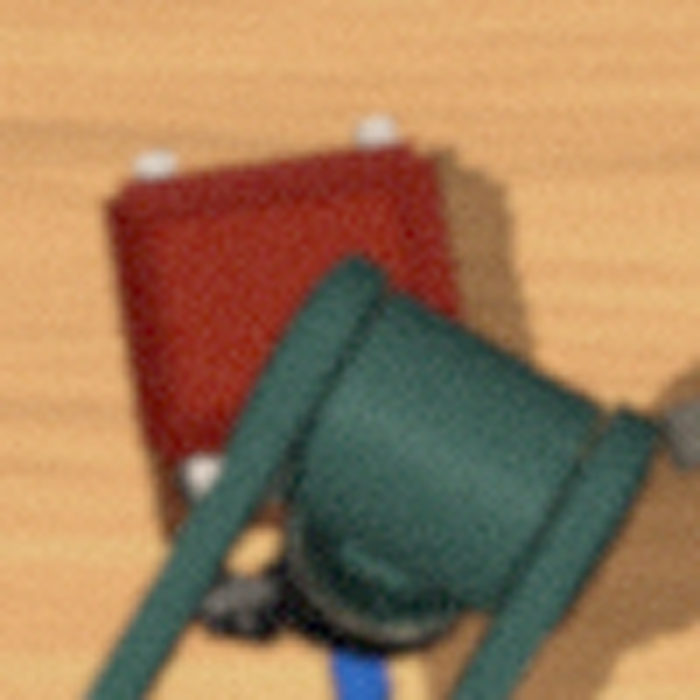

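```bash
python3 -m jog '{"xyz":[[0,0,-0.002],[-0.003,-0.0005,0],[-0.005,-0.0008,0],[0,0,0]],"yaw":[0,0,0,0]}'| grep -E "tool_pos|contact"
python3 -m jog '{"xyz":[[-0.009,-0.0014,0],[-0.018,-0.0028,0],[-0.025,-0.0039,0],[-0.030,-0.0046,0],[-0.030,-0.0046,0]],"yaw":[0,0,0,0,0]}'| grep -E "tool_pos|contact"
python3 -m jog '{"xyz":[[-0.015,-0.0023,0],[-0.005,0,0.02],[0,0,0.04],[0,0,0.01]],"yaw":[0,0,0,0]}'
python3 - <<'E'
from ov import *
S=cam("scene");T=cam("top")
draw(S,[],(210,190,330,300),6,"os10.png")
D=np.array([[70,52,85],[70,38,85],[-70,38,85],[-70,52,85],[70,-38,85],[70,-52,85],[-70,-52,85],[-70,-38,85]])
draw(T,[(tr([665.3,-219.2,np.radians(8.9)],D),(0,0,255))],(330,155,430,255),7,"ot10.png")
s=ctrl.state();print(np.round(s["contact_force"],1),s["moment"],s["t"])
E
```

```text
tool_pos: [524.7, -238.8, 115.2]
contact_force: [0.3, 0.0, -1.8]
tool_pos: [411.1, -256.1, 115.1]
contact_force: [-0.6, 0.4, -0.5]
t: 18.52
tool_pos: [394.2, -259.4, 188.2]
tcp_rot: [2.037, 2.383, 0.0]
contact_force: [0.6, 0.3, -1.8]
width: 0.248
[-0.1 -0.1 -1.9] [-0.01168501  0.09482283 -0.01323169] 18.625
```

View pics/os10.png

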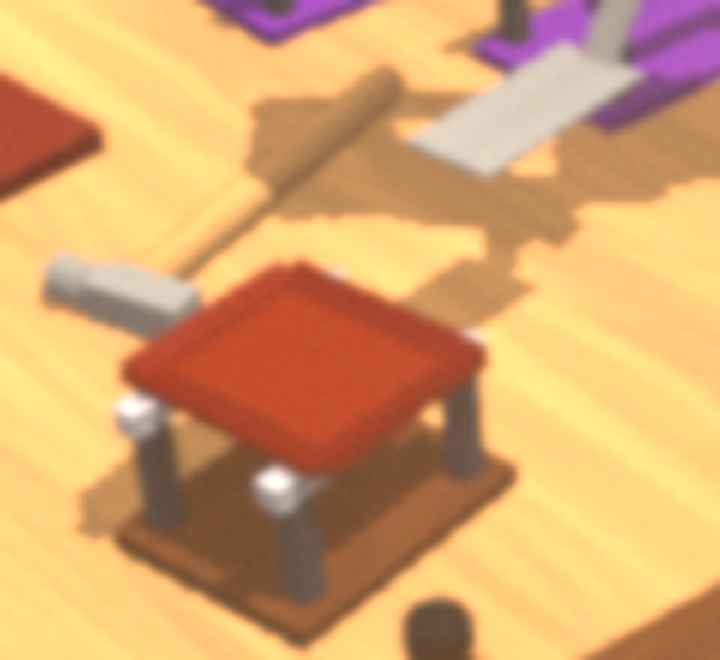

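View pics/ot10.png

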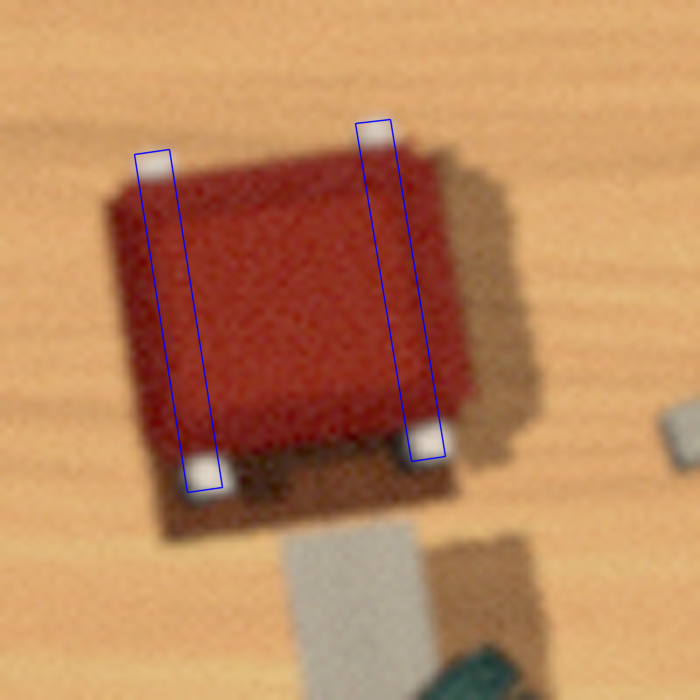

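```bash
python3 -m jog '{"xyz":[[0.005,0.015,0],[0.010,0.032,0],[0.010,0.035,0],[0.010,0.035,0],[0.010,0.035,0]],"yaw":[-1,-1.7,-1.8,-1.8,-1.8]}'| grep -E "tool_pos|contact"
python3 -m jog '{"xyz":[[0.010,0.035,0],[0.010,0.035,-0.02],[0.010,0.020,-0.03],[0.005,0.008,-0.03],[0,0,0]],"yaw":[-1.8,-1.6,-1.2,0,0]}'
python3 - <<'E'
from ov import *
S=cam("scene");T=cam("top");W=cam("wrist");save(W,"w11.png")
L=[(sp_pts(473.1,-8.2,105.1,-3.9),(255,0,255))]
draw(S,L,(290,220,430,330),5,"os11.png")
draw(T,L,(260,180,340,310),5,"ot11.png")
s=ctrl.state();print(np.round(s["contact_force"],1),s["moment"],s["t"])
E
```

```text
tool_pos: [437.4, -104.8, 182.8]
contact_force: [0.1, -0.2, -2.5]
t: 19.88
tool_pos: [469.8, -7.2, 100.4]
tcp_rot: [-2.285, -2.144, 0.01]
contact_force: [0.1, 1.0, -1.6]
width: 0.245
[-0.8 -0.  -2. ] [0.02611426 0.06399897 0.03407848] 20.025
```

View pics/os11.png

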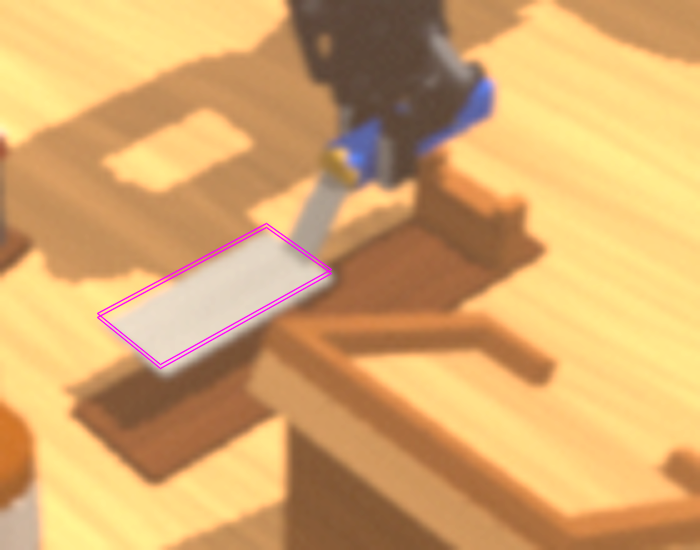

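View pics/ot11.png

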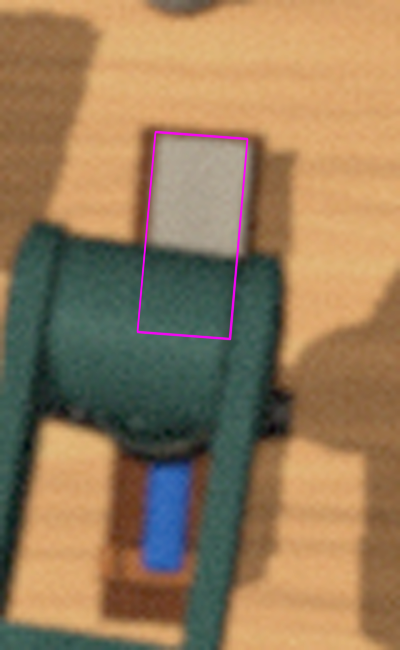

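View pics/w11.png

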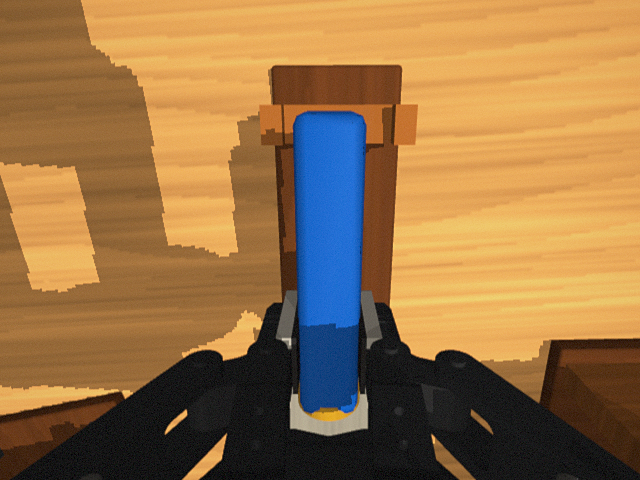

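```bash
python3 -m jog '{"xyz":[[0,0,0]],"yaw":[0]}'; python3 -m jog '{"xyz":[[0,0,-0.02],[0,0,-0.02],[0,0,-0.01],[0,0,-0.003],[0,0,0]],"yaw":[0,0,0,0,0]}'
```

```text
t: 20.15
tool_pos: [473.9, -8.9, 106.6]
tcp_rot: [2.292, 2.145, 0.003]
contact_force: [0.4, 0.4, -1.4]
width: 0.248
t: 20.78
tool_pos: [473.6, -8.5, 52.8]
tcp_rot: [2.292, 2.147, 0.001]
contact_force: [-1.0, -0.2, -1.5]
width: 0.247
```

```bash
for i in 1 2; do python3 -m jog '{"xyz":[[0,0,-0.001],[0,0,0],[0,0,0]],"yaw":[0,0,0]}' | grep -E "tool_pos|contact"; done
```

```text
tool_pos: [473.3, -8.3, 51.4]
contact_force: [-0.1, -0.1, -1.9]
tool_pos: [473.3, -8.3, 50.6]
contact_force: [-0.6, -0.2, 2.1]
```

```bash
python3 -m jog '{"xyz":[[0,0,0],[0,0,0],[0,0,0]],"yaw":[0,0,0]}' 0.05
python3 -m jog '{"xyz":[[0,0,0.01],[0,0,0.03],[0,0,0.05],[0,0,0.06],[0,0,0]],"yaw":[0,0,0,0,0]}'
python3 - <<'E'
from ov import *
W=cam("wrist");save(W,"w12.png")
E
```

```text
t: 21.9
tool_pos: [473.1, -8.3, 50.0]
tcp_rot: [-2.293, -2.148, -0.0]
contact_force: [1.1, -0.2, 0.1]
width: 0.585
t: 22.52
tool_pos: [476.5, -8.8, 207.5]
tcp_rot: [2.285, 2.14, 0.014]
contact_force: [-0.7, -0.4, -0.2]
width: 0.586
```

View pics/w12.png

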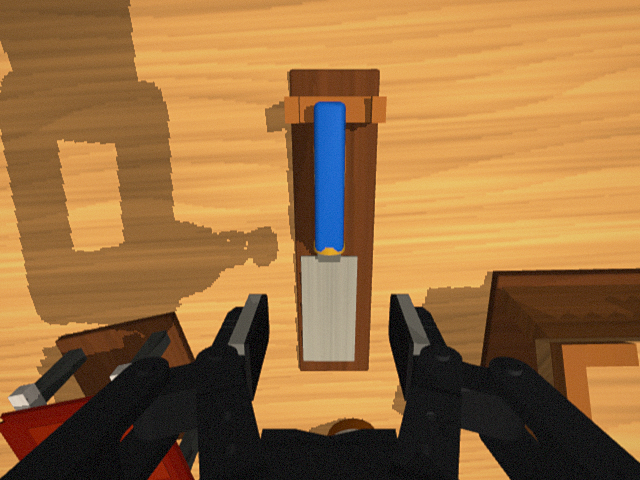

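```bash
python3 -m jog '{"xyz":[[-0.03,0,0.03],[-0.05,0,0.04],[-0.05,0,0.03],[0,0,0],[0,0,0]],"yaw":[0,0,0,0,0]}'
python3 - <<'E'
from ov import *
S=cam("scene");save(S,"fs.png");T=cam("top");save(T,"ft.png")
E
```

```text
t: 23.2
tool_pos: [344.2, -8.3, 297.9]
tcp_rot: [-2.292, -2.147, 0.001]
contact_force: [-0.6, -0.1, -0.2]
width: 0.585
```

View pics/fs.png

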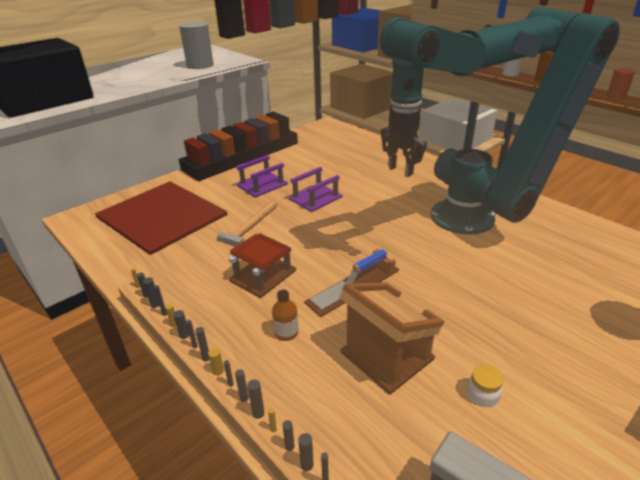

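View pics/ft.png

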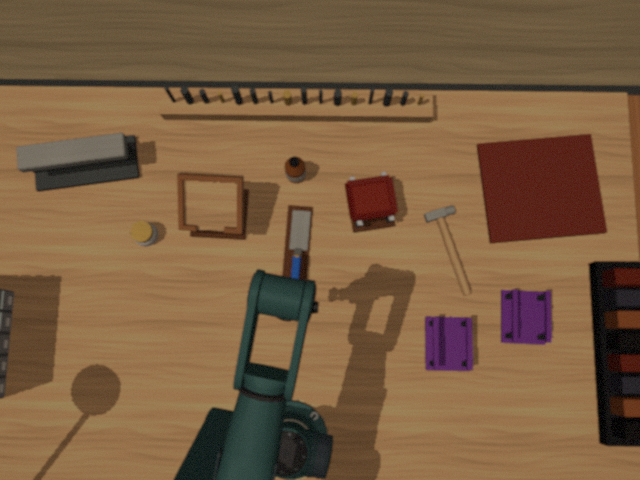

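All as intended: the shell is on the stand at about (371,198) in the top view, the spatula is on its cradle, and the bottle, jar and hammer are where they were.

```bash
python3 -c "
from workcell import ctrl
print(ctrl.sign_off())"
```

```text
the job is handed in; nothing more can be done
None
```

The shell is on the drying stand, the spatula is back on its cradle, and I handed the job in at about 23 s.

I slid the level blade under the shell's low rim and followed the slope up until the shell lay flat on it. Then I lifted it out, lowered it onto the bars and drew the blade out backwards through the gap between them. The gripper never touched the shell.

**Last checks:**
- **Shell:** it is level and right way up, with its shorter sides along the bars. By the top and scene cameras it is centred to within about 2 mm.
- **Spatula:** it is resting on its cradle in the same place as at the start, as far as the wrist picture shows.
- **Bystanders:** the bottle, jar and hammer show no change from the first pictures.
- **Forces:** the wrist read at most about 10 N, while sliding up the slope. I only read it at the end of each move.

**What disagreed:**
- The blade touched the wood about 3 mm earlier than I had worked out. The likely cause is that the spatula sat about 2 mm lower in the grip than assumed. I backed off a little and carried on.
- At that touch, and on the first slide under the rim, the measured moment did not fit the measured forces, so I relied on the pictures instead.
- The top and scene cameras differed by about 2 mm on the positions of the block and the shell. I used values in between.

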